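# Nip a coffee tamper in the bench caliper

## Task

Check the size of the steel coffee tamper in the bench caliper on the counter: stand it upright on the caliper's bed between the open jaws and let go of it, then slide the movable jaw up to it by its thumb tab until the tamper is lightly but firmly nipped between both jaws. Go by feel and stay gentle, so that the springy jaw is never pushed visibly askew, and let go so that the tamper stays nipped and ready to be read off. Leave the other things on the counter where they are.

Things in the scene. Friction and masses are not known exactly. Their poses are not given: they have to be found in the camera images.
- tamper: coffee tamper standing upright: a polished steel foot, round, 22 mm tall, somewhere between 55 and 61 mm across (finding that out is the job); a 20 mm thick steel neck; a dark wooden handle, round, 31 mm across, from 36 to 86 mm above the underside. About 0.4 kg. Origin: centre of its underside; z up its axis
- gauge: bench caliper, screwed down: steel bed plate 165 (x) by 310 (y) mm, top at z = 12 mm; a beam 28 mm wide, top at 30 mm, runs along y with its centre line at x = +50 mm, end blocks 34 mm high. Origin: centre of the bed's underside, on the counter; x across the beam, z up. The bed from x = +28 to -60 mm is free for the part; centred at about x = -5 mm it stands well in, clear of the carriage
- fixed_jaw: fixed jaw: steel bar, 14 to 34 mm above the counter, reaching from the beam in -x to x = -60 mm of the caliper. Its measuring face is the plane y = 0 of this frame and looks to +y; origin on the beam's centre line, level with the bed's top (x = +50, y = -80 mm in the caliper's frame)
- jaw: movable jaw: steel bar 20 mm high. Origin on the beam's centre line, level with the bed's top; face: plane y = 0, looks to -y, from x = -22 to -110 mm. An upright spring hinge at its origin joins it to the carriage (10 N m/rad), square when free: with a part 55 mm out it leans 0.0055 rad per N, more farther out. Over 0.05 rad of lean or 12 N is too hard; 3 to 6 N is a good nip
- slide (a joint): position of the carriage along the beam, m: the gap between the two measuring faces, 0 = jaws shut, grows as the movable jaw moves away in the caliper's +y; 0.12 at most. The carriage stays where it is left: its drag on the beam is about 5 N, and it takes that much to move it, so it also holds a light nip (up to about 5 N) when let go
- tab (a point): thumb tab of the carriage: upright dark steel bar 14 mm thick along the beam (y), 24 mm wide (x), rising 54 mm out of the carriage, top at 92 mm above the counter. This point: on its centre line, 77 mm above the counter, 27 mm in +y behind the movable jaw's face. The carriage's block beneath (44 by 46 mm) reaches 38 mm above the counter
- jar_a: bystander: small closed amber jar with black cap, 52 mm across, 85 mm high; origin at the centre of its underside
- jar_b: bystander: a second jar like it, 52 mm across, 85 mm high; origin at the centre of its underside
- basket: bystander: steel filter basket, open, 66 mm across, 30 mm high; origin at the centre of its underside
- dose_cup: bystander: aluminium dosing cup, 60 mm across, 55 mm high; origin at the centre of its underside
- mug: bystander: white mug, 80 mm across, 85 mm high; origin at the centre of its underside
- spoon: bystander: spoon lying on the counter; origin at the middle of its underside
Things that resemble listed ones, but are neither listed nor needed, are in the scene too. Leave any blue or turquoise look-alike of the tamper alone.

How it is judged:
By the outcome, as a careful person would: the job done as asked, in the order asked, and still so for the second after the job is handed in, with the robot touching nothing.
It also fails if it takes over 72 s, if anything falls off the work surface, if the arm or the gripper's body presses on something with over 40 N, if the wrist force passes 120 N, or if a joint passes its speed limit or range.

## Robot

A 6-joint arm with a two-finger parallel gripper is mounted at the origin on the work surface. World frame = base frame: x ahead of the robot, y to its left, z up, the work surface at z = 0. Lengths are in m, angles in degrees, forces in N, time in s.
With the tool pointing down it reaches from about 0.275 to 0.85 m from the base axis. Payload 19 kg.
Tool frame: the origin (TCP) lies on the mounting face of the last link; the fingertips stand 173 mm ahead of it and the grasp point (between the pads) lies 155 mm ahead of it; z points along the fingers, y is the line along which they close (so a half turn about z gives the same grasp; the last joint's range is limited). The gripper opens to 85 mm and grips with 20 to 120 N. Pads are 22 mm wide; open, the fingers measure 114 mm over their backs; the gripper's body (76 mm by 85 mm) begins 54 mm behind the grasp point. The pads swing forward as they close: fully open they stand 13 mm farther back than shut.
Start: joints at [55.749, 8.623, 82.357, -0, 89.026, -7.678], TCP at [0.257, 0.514, 0.405] pointing down, gripper open.
Joint ranges: [-160.23, 160.23], [-39.13, 120.54], [6.94, 153.29], [-79.49, 259.48], [9.18, 160.14], [-161.06, 161.06]. Speed limits (degrees/s): [108.29, 108.29, 127.2, 172.46, 172.46, 172.46].

## Interface

Orientations are given as a 3x3 rotation matrix whose columns are the frame's x, y, z axes.
In Python, from plant import env gives the robot as it stands.
- The arm moves only by the tool drive_tool, never from a script. Its arguments are lists of equal length, an entry for each row: "slide": the shift along the tool's x, y, z in cm, a list of three; "turn": the turn, a rotation vector about the tool's x, y, z in rad, a list of three; "jaw": the finger opening in cm, from 0 to 8.54. A call has 1 to 12 rows; each row is the pose to reach, as a shift and turn from the pose commanded when the call began, along the tool's axes at that moment; what a row does not reach only later rows make up. A row lasts 1/12 s, in which the tool goes at most 41.7 mm and 7.16 degrees, less where a joint would pass 70% of its speed; a pose out of reach is approached as far as the arm can. A call with a gripper value outside its range is refused whole. The fingers move at their own pace and stop on an object; "grip_force" is the grip in N (left out, the last holds). Time passes only in rows, so rows that repeat a pose let the fingers close. It gives the time, the measured TCP pose, the force, the opening and the grip force at its end, in the units of the state.
- env.observe(): the state, without advancing time (a new reading comes with each control period).
- env.get_image(name): name is "scene" or "top" or "wrist"; returns a dict with "img" (400x640x3 uint8, red, green, blue), "fx", "fy", "cx", "cy" (pixels), "rvec" (rotation vector, rad) and "tvec" (3), from world to camera coordinates, as OpenCV has them. Camera axes: x right, y down, z forward; pixel columns grow to the right and rows downward; lengths in m; the calibration is good to about 2 mm. A picture is of the moment at which its call begins. There is no depth.
- env.close_job(): hands the job in; it is judged then, once.
The state is a dict: "time_s": time; "joint_positions": joint angles; "joint_vel": joint speeds; "joint_torque": joint torques, N m; "ee_pos": TCP position; "tool_rot": TCP orientation; "force": force on the tool from outside, world axes, zero at the start; "torque": the same for the moment, N m; "finger_gap": finger opening in m; "finger_force": force on a finger pad.
Only numpy, scipy, OpenCV 4.12 (cv2) and the standard library are available. Lean on these libraries where they do the work, as an engineer would, in place of code of your own. Each camera call takes 0.05 s, during which the arm holds its last target. There are 200 camera calls.

## Working session

There is one attempt and no reset: what is moved stays moved. The work goes in short steps, Python scripts to look and compute and a tool call to move; the robot and the scene stay as the last step left them, time stands still between calls to the robot, and variables do not carry over. Pictures are saved under pics/ and viewed, at most 10 in all, crops included, and the job is handed in when it is done.

Besides the shell and the picture viewer there is one more tool, called after ">>>" in YAML: its name, and indented under it one key for each argument. drive_tool: Moves the arm, as the interface text tells. Its arguments: {"type":"object","properties":{"slide":{"type":"array"},"turn":{"type":"array"},"jaw":{"type":"array"},"grip_force":{"type":"number"}},"required":["slide","turn","jaw"]}

```bash
mkdir -p pics; cat > h.py <<'E'
import numpy as np, cv2, json
from plant import env
def snap(cam,f):
    d=env.get_image(cam); cv2.imwrite('pics/'+f,d['img'][:,:,::-1])
    np.savez('pics/'+f+'.npz',**d); return d
def load(f): return dict(np.load('pics/'+f+'.npz'))
def ray(d,u,v):
    R,_=cv2.Rodrigues(np.array(d['rvec'],float)); t=np.array(d['tvec'],float).ravel()
    return -R.T@t, R.T@np.array([(u-d['cx'])/d['fx'],(v-d['cy'])/d['fy'],1])
def at(d,u,v,z):
    c,r=ray(d,u,v); return c+r*(z-c[2])/r[2]
def px(d,p): return cv2.projectPoints(np.array(p,float).reshape(-1,1,3),np.array(d['rvec'],float),np.array(d['tvec'],float),np.array([[d['fx'],0,d['cx']],[0,d['fy'],d['cy']],[0,0,1]],float),None)[0].reshape(-1,2)
E
python3 - <<'E'
from h import *
for c in('top','scene'):
    d=snap(c,c+'0.png'); print(c,ray(d,320,200))
o=env.observe();print(o)
E
```

```text
top (array([ 0.28872357, -0.03838709,  1.28445879]), array([ 0.18078827,  0.00462319, -0.98366535]))
scene (array([ 1.39837125, -0.94159723,  1.04699821]), array([-0.52264575,  0.57211667, -0.63223282]))
{'time_s': 0.1, 'joint_positions': array([ 5.57484719e+01,  8.64773790e+00,  8.23869775e+01, -3.27081595e-04,
        8.90252569e+01, -7.67759084e+00]), 'joint_vel': array([-0.0874102 ,  0.0089064 , -0.19289629,  0.01124616, -0.02437471,
        0.02963396]), 'joint_torque': array([ 3.49274844e-03, -7.14386630e+01, -5.71792710e+01, -2.69454968e-04,
        7.26857732e-03, -3.89704098e-05]), 'ee_pos': array([0.25723193, 0.51422654, 0.40415967]), 'tool_rot': array([[-8.94357826e-01,  4.47351916e-01, -5.84401290e-04],
       [ 4.47352277e-01,  8.94357415e-01, -8.68400398e-04],
       [ 1.34183045e-04, -1.03809394e-03, -9.99999452e-01]]), 'force': array([ 0.01203824, -0.73886575, -0.53487315]), 'torque': array([-0.02489259,  0.00346539,  0.03331389]), 'finger_force': 0.0, 'finger_gap': 0.08522839470447946}
```

View pics/top0.png

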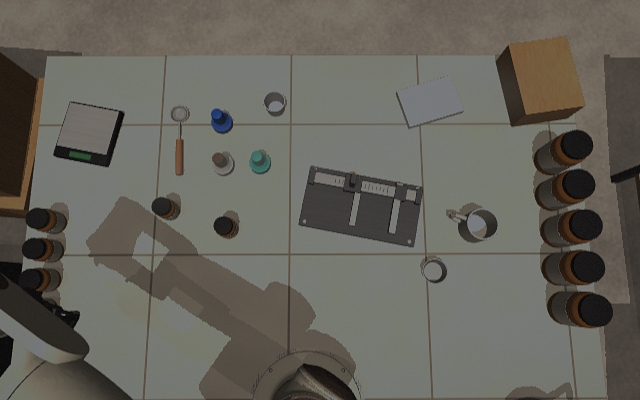

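View pics/scene0.png

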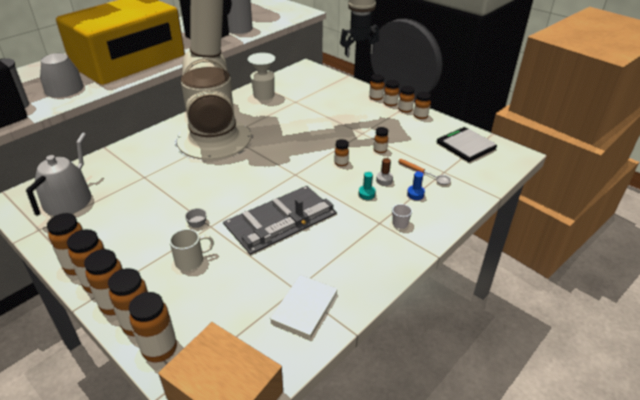

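The top view shows the tamper at about (222,160), with the turquoise look-alike at (260,161) and the blue one at (221,120). The caliper spans (300–423,166–245), with the movable jaw at about (355,208), the fixed jaw at (397,215) and the tab at (352,180).

```bash
python3 - <<'E'
from h import *
d=load('top0.png'); im=d['img'][:,:,::-1]
a=cv2.resize(im[140:260,290:430],None,fx=5.7,fy=5,interpolation=cv2.INTER_CUBIC)
a=cv2.resize(im[155:255,295:428],None,fx=6,fy=6,interpolation=cv2.INTER_CUBIC)
cv2.imwrite('pics/c1.png',np.clip(a*1.6,0,255).astype('uint8'))
a=cv2.resize(im[100:245,145:290],None,fx=4,fy=4,interpolation=cv2.INTER_CUBIC)
cv2.imwrite('pics/c2.png',np.clip(a*1.3,0,255).astype('uint8'))
E
```

```text
(no output)
```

View pics/c1.png

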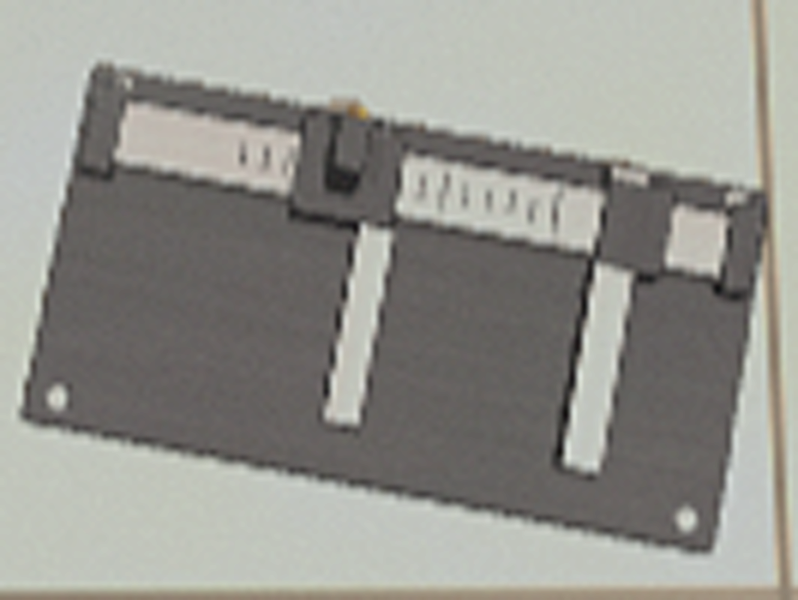

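View pics/c2.png

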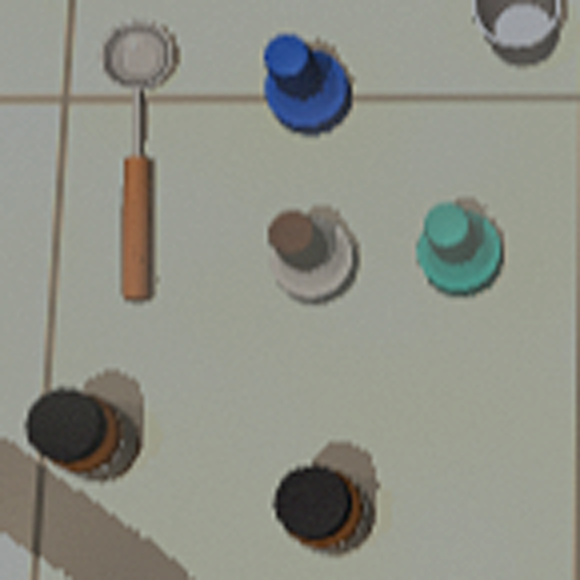

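```bash
cat >> h.py <<'E'
from scipy.optimize import least_squares
def fit(d,model,pix):
    f=lambda q:(px(d,w2(q,model))-np.array(pix)).ravel()
    return least_squares(f,[.45,-.05,.0]) 
def w2(q,m):
    c,s=np.cos(q[2]),np.sin(q[2]);m=np.array(m,float)
    return np.c_[q[0]+c*m[:,0]-s*m[:,1],q[1]+s*m[:,0]+c*m[:,1],m[:,2]]
E
python3 - <<'E'
from h import *
d=load('top0.png')
P=np.array([[95,65],[765,188],[710,552],[22,417]])
pix=(P+.5)/6-.5+[295,155]
M=[[.0825,.155,.012],[.0825,-.155,.012],[-.0825,-.155,.012],[-.0825,.155,.012]]
r=fit(d,M,pix);q=r.x;print(q,np.degrees(q[2]),r.fun.round(2))
def g(p):
    c,s=np.cos(q[2]),np.sin(q[2]);x,y=p[0]-q[0],p[1]-q[1];return np.array([c*x+s*y,-s*x+c*y])
def c1(u,v,z): return g(at(d,(u+.5)/6-.5+295,(v+.5)/6-.5+155,z))
for u,v in[(393,230),(358,427),(595,265),(562,462)]: print('jaw face',c1(u,v,.034))
print('tab top R',c1(350,145,.092))
def c2(u,v,z): return at(d,(u+.5)/4-.5+145,(v+.5)/4-.5+100,z)
print('handle',c2(292,232,.086),'foot',c2(316,258,.022))
print('turq',c2(446,224,.086),c2(462,252,.022),'blue',c2(288,55,.086),c2(311,90,.022))
print('jar',c2(314,503,.085))
E
```

```text
[ 0.50842982 -0.14096056 -0.19464684] -11.152442293736598 [-0.69 -0.48  0.78  0.2   0.55 -0.02 -0.66  0.22]
jaw face [0.02756776 0.00831267]
jaw face [-0.06096526  0.0080195 ]
jaw face [ 0.02893648 -0.0812665 ]
jaw face [-0.05923927 -0.08120603]
tab top R [0.04787832 0.03476897]
handle [0.62041235 0.22918926 0.086     ] foot [0.61995497 0.22662954 0.022     ]
turq [0.62531901 0.13067648 0.086     ] [0.62372553 0.12848333 0.022     ] blue [0.73997503 0.23642427 0.086     ] [0.73872784 0.23435792 0.022     ]
jar [0.44584158 0.20894015 0.085     ]
```

The bed corners fit to within 1 px: caliper at (0.508, -0.141) with yaw -11.15°, gap about 89 mm. The tamper is at (0.620, 0.228). I'll move above it with tool y turned to the caliper's y.

>>> drive_tool:
  slide:
    - [-4, -0.8, 1]
    - [-8, -1.6, 2]
    - [-12, -2.5, 3]
    - [-16, -3.3, 4]
    - [-20, -4.1, 5]
    - [-24, -5, 6]
    - [-28, -5.8, 7]
    - [-32, -6.6, 8]
    - [-36, -7.4, 8.5]
    - [-40, -8.3, 8.5]
    - [-43, -9, 8.5]
    - [-45.3, -9.35, 8.5]
  turn:
    - [0, 0, -0.05]
    - [0, 0, -0.1]
    - [0, 0, -0.15]
    - [0, 0, -0.2]
    - [0, 0, -0.25]
    - [0, 0, -0.269]
    - [0, 0, -0.269]
    - [0, 0, -0.269]
    - [0, 0, -0.269]
    - [0, 0, -0.269]
    - [0, 0, -0.269]
    - [0, 0, -0.269]
  jaw: [6, 6, 6, 6, 6, 6, 6, 6, 6, 6, 6, 6]

```text
time_s: 1.1
ee_pos: [0.6225, 0.2254, 0.3189]
tool_rot: [[-0.981, 0.195, -0.001], [0.195, 0.981, -0.001], [0.001, -0.001, -1.0]]
force: [-0.6, 0.5, 0.3]
finger_gap: 0.0602
finger_force: 0.0
```

>>> drive_tool:
  slide:
    - [0, 0, 0]
    - [0, 0, 0]
    - [0, 0, 0]
  turn:
    - [0, 0, 0]
    - [0, 0, 0]
    - [0, 0, 0]
  jaw: [6, 6, 6]

```text
time_s: 1.35
ee_pos: [0.6202, 0.2282, 0.3192]
tool_rot: [[-0.981, 0.194, -0.001], [0.194, 0.981, -0.0], [0.001, -0.0, -1.0]]
force: [-0.2, -0.2, -0.2]
finger_gap: 0.06
finger_force: 0.0
```

```bash
python3 - <<'E'
from h import *
d=snap('wrist','w1.png');o=env.observe();print(o['ee_pos'],o['tool_rot'],o['force'])
print(ray(d,320,200)); print(px(d,[[.6202,.228,.086],[.62,.228,.0]]))
E
```

```text
[0.61996963 0.22853961 0.31951081] [[-9.81204945e-01  1.92967695e-01 -5.69302921e-04]
 [ 1.92967725e-01  9.81205104e-01  7.41225660e-07]
 [ 5.58745965e-04 -1.09129796e-04 -9.99999838e-01]] [ 5.93641299e-01 -4.55968604e-04 -5.08608882e-01]
(array([0.55307998, 0.24274286, 0.28768372]), array([ 0.24324622, -0.07309358, -0.9676301 ]))
[[325.85797769 224.05960013]
 [326.44335145 192.80562987]]
```

View pics/w1.png

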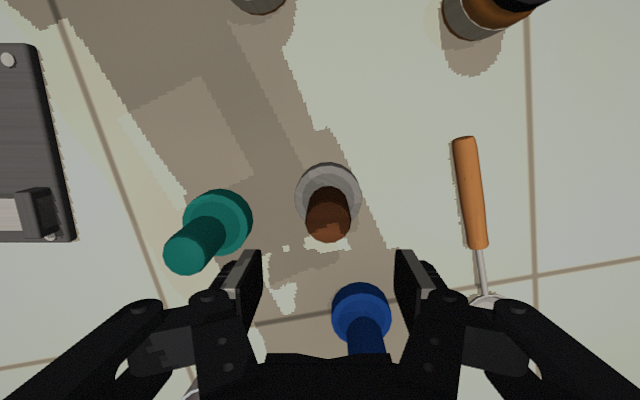

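The wrist view shows the tamper handle at (328,222), within 2 px of the prediction and centred between the fingers. I'll go down and grip.

>>> drive_tool:
  slide:
    - [0, 0, 2]
    - [0, 0, 4]
    - [0, 0, 6]
    - [0, 0, 8]
    - [0, 0, 9.5]
    - [0, 0, 10.3]
    - [0, 0, 10.3]
    - [0, 0, 10.3]
    - [0, 0, 10.3]
  turn:
    - [0, 0, 0]
    - [0, 0, 0]
    - [0, 0, 0]
    - [0, 0, 0]
    - [0, 0, 0]
    - [0, 0, 0]
    - [0, 0, 0]
    - [0, 0, 0]
    - [0, 0, 0]
  jaw: [6, 6, 6, 6, 6, 6, 6, 6, 6]

```text
time_s: 2.15
ee_pos: [0.6206, 0.2283, 0.218]
tool_rot: [[-0.981, 0.193, 0.002], [0.193, 0.981, 0.0], [-0.001, 0.001, -1.0]]
force: [1.0, 0.3, -0.8]
finger_gap: 0.0599
finger_force: 0.0
```

>>> drive_tool:
  slide:
    - [0, 0, 0]
    - [0, 0, 0]
    - [0, 0, 0]
    - [0, 0, 0]
    - [0, 0, 0]
    - [0, 0, 0]
    - [0, 0, 0]
    - [0, 0, 0]
  turn:
    - [0, 0, 0]
    - [0, 0, 0]
    - [0, 0, 0]
    - [0, 0, 0]
    - [0, 0, 0]
    - [0, 0, 0]
    - [0, 0, 0]
    - [0, 0, 0]
  jaw: [4, 3.2, 2.6, 2.6, 2.6, 2.6, 2.6, 2.6]
  grip_force: 40

```text
time_s: 2.82
ee_pos: [0.6207, 0.2279, 0.2176]
tool_rot: [[-0.981, 0.194, 0.001], [0.194, 0.981, 0.0], [-0.001, 0.0, -1.0]]
force: [-1.2, -0.9, 6.1]
finger_gap: 0.0303
finger_force: 39.1
```

>>> drive_tool:
  slide:
    - [0, 0, -1]
    - [0, 0, -2.5]
    - [0, 0, -4]
    - [0, 0, -5.5]
    - [0, 0, -7]
    - [0, 0, -8]
    - [0, 0, -8]
    - [0, 0, -8]
  turn:
    - [0, 0, 0]
    - [0, 0, 0]
    - [0, 0, 0]
    - [0, 0, 0]
    - [0, 0, 0]
    - [0, 0, 0]
    - [0, 0, 0]
    - [0, 0, 0]
  jaw: [2.6, 2.6, 2.6, 2.6, 2.6, 2.6, 2.6, 2.6]

```text
time_s: 3.48
ee_pos: [0.6205, 0.2279, 0.2968]
tool_rot: [[-0.981, 0.194, 0.0], [0.194, 0.981, 0.0], [-0.0, 0.0, -1.0]]
force: [-0.1, 1.0, -4.8]
finger_gap: 0.0299
finger_force: 40.3
```

>>> drive_tool:
  slide:
    - [0, 0, -3]
    - [0.3, -1, -5]
    - [1, -5, -5]
    - [1.5, -9, -5]
    - [2, -13, -5]
    - [2.5, -17, -5]
    - [3, -21, -5]
    - [3.5, -25, -5]
    - [4, -29, -5]
    - [4.33, -33, -5]
    - [4.33, -36.5, -5]
    - [4.33, -39, -5]
  turn:
    - [0, 0, 0]
    - [0, 0, 0]
    - [0, 0, 0]
    - [0, 0, 0]
    - [0, 0, 0]
    - [0, 0, 0]
    - [0, 0, 0]
    - [0, 0, 0]
    - [0, 0, 0]
    - [0, 0, 0]
    - [0, 0, 0]
    - [0, 0, 0]
  jaw: [2.6, 2.6, 2.6, 2.6, 2.6, 2.6, 2.6, 2.6, 2.6, 2.6, 2.6, 2.6]

```text
time_s: 4.48
ee_pos: [0.5014, -0.1488, 0.3458]
tool_rot: [[-0.981, 0.195, -0.001], [0.195, 0.981, -0.0], [0.001, -0.0, -1.0]]
force: [-0.1, -0.2, -3.8]
finger_gap: 0.0299
finger_force: 41.3
```

>>> drive_tool:
  slide:
    - [0, -2, 0]
    - [0, -3.16, 0]
    - [0, -3.16, 0]
    - [0, -3.16, 2]
    - [0, -3.16, 4]
    - [0, -3.16, 5]
    - [0, -3.16, 5]
    - [0, -3.16, 5]
    - [0, -3.16, 5]
  turn:
    - [0, 0, 0]
    - [0, 0, 0]
    - [0, 0, 0]
    - [0, 0, 0]
    - [0, 0, 0]
    - [0, 0, 0]
    - [0, 0, 0]
    - [0, 0, 0]
    - [0, 0, 0]
  jaw: [2.6, 2.6, 2.6, 2.6, 2.6, 2.6, 2.6, 2.6, 2.6]

```text
time_s: 5.23
ee_pos: [0.4968, -0.177, 0.2977]
tool_rot: [[-0.981, 0.193, 0.001], [0.193, 0.981, -0.001], [-0.001, -0.0, -1.0]]
force: [0.3, -0.0, -3.6]
finger_gap: 0.0302
finger_force: 41.3
```

```bash
python3 - <<'E'
from h import *
d=snap('wrist','w2.png');o=env.observe();print(o['ee_pos'],o['tool_rot'].round(4),o['force'])
q=[.5084,-.1410,-.19465]
print(px(d,w2(q,[[.028,-.08,.034],[-.06,-.08,.034],[.028,.009,.034],[-.06,.009,.034]])))
E
```

```text
[ 0.49680085 -0.17707125  0.29782768] [[-9.812e-01  1.931e-01  1.300e-03]
 [ 1.931e-01  9.812e-01 -7.000e-04]
 [-1.400e-03 -5.000e-04 -1.000e+00]] [ 0.3051879   0.31761792 -3.4115908 ]
[[270.53546701 250.88697683]
 [264.51440608 132.33063317]
 [387.81937664 250.90983396]
 [394.08441132 132.31691377]]
```

View pics/w2.png

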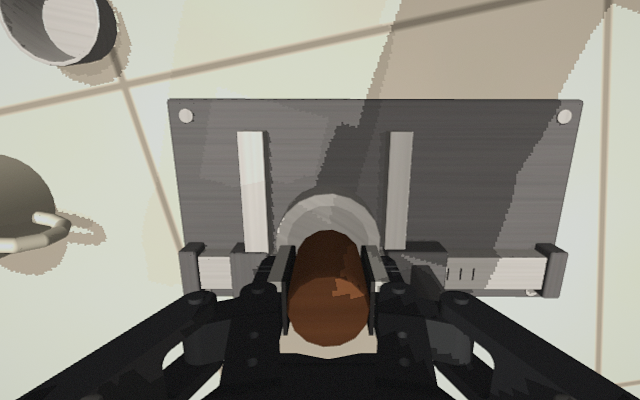

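The jaw faces appear at x≈267 and 389 px, as predicted, and the foot (278–380 px at its greater height) sits midway between them. I'll lower it.

>>> drive_tool:
  slide:
    - [0, 0, 1.5]
    - [0, 0, 3]
    - [0, 0, 4.5]
    - [0, 0, 5.7]
    - [0, 0, 6.3]
    - [0, 0, 6.6]
    - [0, 0, 6.6]
    - [0, 0, 6.6]
  turn:
    - [0, 0, 0]
    - [0, 0, 0]
    - [0, 0, 0]
    - [0, 0, 0]
    - [0, 0, 0]
    - [0, 0, 0]
    - [0, 0, 0]
    - [0, 0, 0]
  jaw: [2.6, 2.6, 2.6, 2.6, 2.6, 2.6, 2.6, 2.6]

```text
time_s: 5.95
ee_pos: [0.4967, -0.1774, 0.2314]
tool_rot: [[-0.981, 0.194, 0.001], [0.194, 0.981, -0.0], [-0.001, -0.0, -1.0]]
force: [-0.3, -0.1, -2.7]
finger_gap: 0.0299
finger_force: 41.5
```

>>> drive_tool:
  slide:
    - [0, 0, 0.05]
    - [0, 0, 0.1]
    - [0, 0, 0.15]
    - [0, 0, 0.15]
    - [0, 0, 0.15]
    - [0, 0, 0.15]
  turn:
    - [0, 0, 0]
    - [0, 0, 0]
    - [0, 0, 0]
    - [0, 0, 0]
    - [0, 0, 0]
    - [0, 0, 0]
  jaw: [2.6, 2.6, 2.6, 2.6, 2.6, 2.6]

```text
time_s: 6.45
ee_pos: [0.4966, -0.1774, 0.2296]
tool_rot: [[-0.981, 0.194, 0.001], [0.194, 0.981, -0.0], [-0.001, -0.0, -1.0]]
force: [-0.4, -0.1, 2.4]
finger_gap: 0.0302
finger_force: 41.8
```

It has touched down (+2.4 N). Releasing and rising.

>>> drive_tool:
  slide:
    - [0, 0, 0]
    - [0, 0, 0]
    - [0, 0, 0]
    - [0, 0, 0]
    - [0, 0, 0]
    - [0, 0, -1]
    - [0, 0, -3]
    - [0, 0, -5]
    - [0, 0, -7]
    - [0, 0, -9]
    - [0, 0, -9]
    - [0, 0, -9]
  turn:
    - [0, 0, 0]
    - [0, 0, 0]
    - [0, 0, 0]
    - [0, 0, 0]
    - [0, 0, 0]
    - [0, 0, 0]
    - [0, 0, 0]
    - [0, 0, 0]
    - [0, 0, 0]
    - [0, 0, 0]
    - [0, 0, 0]
    - [0, 0, 0]
  jaw: [3.4, 4, 4.5, 5, 5, 5, 5, 5, 5, 5, 5, 5]

```text
time_s: 7.45
ee_pos: [0.4965, -0.1773, 0.3207]
tool_rot: [[-0.981, 0.194, 0.002], [0.194, 0.981, -0.001], [-0.002, -0.001, -1.0]]
force: [-0.5, -0.0, 0.1]
finger_gap: 0.0501
finger_force: 0.0
```

```bash
python3 - <<'E'
from h import *
d=snap('wrist','w3.png');o=env.observe();print(o['ee_pos'],o['tool_rot'].round(4),o['force'])
q=[.5084,-.1410,-.19465]
print(px(d,w2(q,[[-.005,-.037,.098],[.05,.0355,.092],[.062,.0355,.092],[.038,.0355,.092]])))
E
```

```text
[ 0.49635823 -0.17721392  0.31957324] [[-9.811e-01  1.935e-01  5.000e-04]
 [ 1.935e-01  9.811e-01 -4.000e-04]
 [-5.000e-04 -3.000e-04 -1.000e+00]] [ 0.43576761 -0.26748829 -0.48623875]
[[327.74210547 227.86193743]
 [435.25089753 301.77573651]
 [433.71611309 317.25507462]
 [436.83118761 285.83744333]]
```

View pics/w3.png

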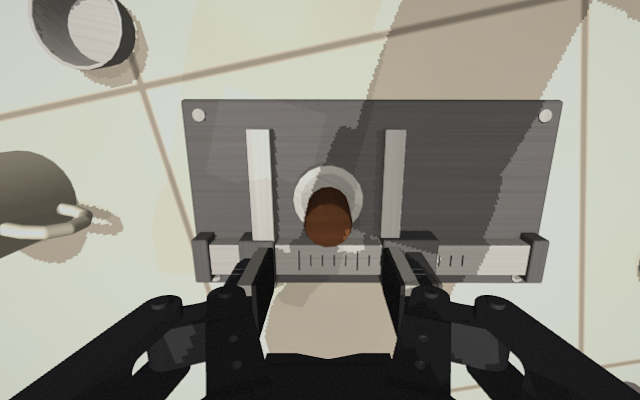

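The tamper stands free between the jaws, its foot at (328,195) px with a gap on each side. Now I'll straddle the tab with the fingers slightly open and push it with the rear finger.

>>> drive_tool:
  slide:
    - [-2, 3, 0]
    - [-4, 6, 0]
    - [-5.48, 7.3, 0]
    - [-5.48, 7.3, 0]
    - [-5.48, 7.3, 2]
    - [-5.48, 7.3, 4]
    - [-5.48, 7.3, 6]
    - [-5.48, 7.3, 8]
    - [-5.48, 7.3, 9.1]
    - [-5.48, 7.3, 9.1]
    - [-5.48, 7.3, 9.1]
    - [-5.48, 7.3, 9.1]
  turn:
    - [0, 0, 0]
    - [0, 0, 0]
    - [0, 0, 0]
    - [0, 0, 0]
    - [0, 0, 0]
    - [0, 0, 0]
    - [0, 0, 0]
    - [0, 0, 0]
    - [0, 0, 0]
    - [0, 0, 0]
    - [0, 0, 0]
    - [0, 0, 0]
  jaw: [4, 3.6, 3.6, 3.6, 3.6, 3.6, 3.6, 3.6, 3.6, 3.6, 3.6, 3.6]

```text
time_s: 8.5
ee_pos: [0.5646, -0.1165, 0.2293]
tool_rot: [[-0.981, 0.194, 0.001], [0.194, 0.981, -0.0], [-0.001, -0.0, -1.0]]
force: [0.3, -0.2, 0.4]
finger_gap: 0.0357
finger_force: 0.0
```

```bash
python3 - <<'E'
from h import *
d=snap('wrist','w4.png');o=env.observe();print(o['ee_pos'],o['force'])
E
```

```text
[ 0.56460115 -0.11646888  0.22942628] [-0.39186034 -0.09251717  0.12059523]
```

View pics/w4.png

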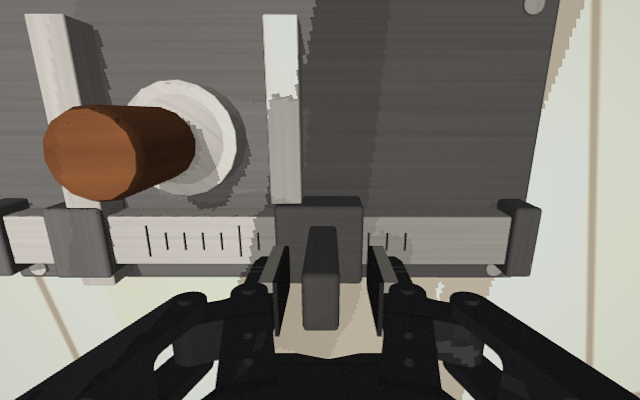

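The tab stands centred between the open fingers, at (320,275) px. I'll start pushing in -y.

>>> drive_tool:
  slide:
    - [0, -0.3, 0]
    - [0, -0.6, 0]
    - [0, -0.9, 0]
    - [0, -1.1, 0]
    - [0, -1.3, 0]
    - [0, -1.5, 0]
    - [0, -1.7, 0]
    - [0, -1.9, 0]
    - [0, -2.1, 0]
    - [0, -2.3, 0]
    - [0, -2.3, 0]
    - [0, -2.3, 0]
  turn:
    - [0, 0, 0]
    - [0, 0, 0]
    - [0, 0, 0]
    - [0, 0, 0]
    - [0, 0, 0]
    - [0, 0, 0]
    - [0, 0, 0]
    - [0, 0, 0]
    - [0, 0, 0]
    - [0, 0, 0]
    - [0, 0, 0]
    - [0, 0, 0]
  jaw: [3.6, 3.6, 3.6, 3.6, 3.6, 3.6, 3.6, 3.6, 3.6, 3.6, 3.6, 3.6]

```text
time_s: 9.55
ee_pos: [0.5599, -0.1389, 0.2282]
tool_rot: [[-0.981, 0.194, -0.0], [0.194, 0.981, 0.0], [0.0, 0.0, -1.0]]
force: [0.3, 1.2, 1.1]
finger_gap: 0.0358
finger_force: 1.0
```

>>> drive_tool:
  slide:
    - [0, -0.15, 0]
    - [0, -0.3, 0]
    - [0, -0.45, 0]
    - [0, -0.6, 0]
    - [0, -0.75, 0]
    - [0, -0.9, 0]
  turn:
    - [0, 0, 0]
    - [0, 0, 0]
    - [0, 0, 0]
    - [0, 0, 0]
    - [0, 0, 0]
    - [0, 0, 0]
  jaw: [3.6, 3.6, 3.6, 3.6, 3.6, 3.6]

```text
time_s: 10.05
ee_pos: [0.5582, -0.1474, 0.2282]
tool_rot: [[-0.981, 0.193, 0.0], [0.193, 0.981, 0.001], [-0.0, 0.001, -1.0]]
force: [1.1, 6.9, 2.8]
finger_gap: 0.0361
finger_force: 3.6
```

```bash
python3 - <<'E'
from h import *
d=snap('wrist','w5.png');o=env.observe();print(o['ee_pos'],o['force'],o['torque'],o['finger_force'])
E
```

```text
[ 0.55817243 -0.14764582  0.22824529] [0.79457014 5.8180483  2.68142674] [ 0.93756821 -0.08609554 -0.05943853] 3.0313901603221893
```

View pics/w5.png

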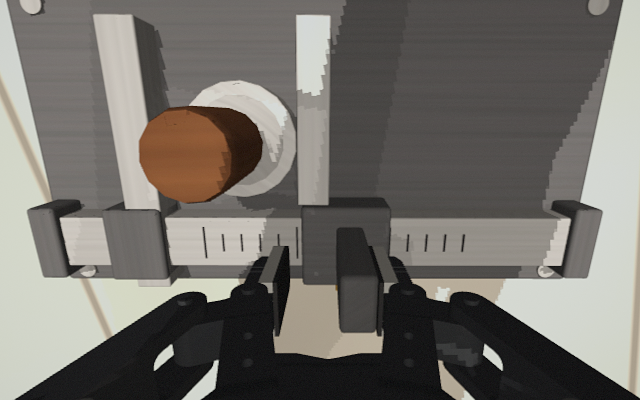

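The rear finger is on the tab, the carriage slides at about 6 N, and the jaw at (313,190) px is nearly at the foot. I'll go slowly from here.

>>> drive_tool:
  slide:
    - [0, -0.05, 0]
    - [0, -0.1, 0]
    - [0, -0.15, 0]
    - [0, -0.2, 0]
    - [0, -0.25, 0]
    - [0, -0.3, 0]
    - [0, -0.35, 0]
    - [0, -0.4, 0]
    - [0, -0.45, 0]
    - [0, -0.5, 0]
    - [0, -0.55, 0]
  turn:
    - [0, 0, 0]
    - [0, 0, 0]
    - [0, 0, 0]
    - [0, 0, 0]
    - [0, 0, 0]
    - [0, 0, 0]
    - [0, 0, 0]
    - [0, 0, 0]
    - [0, 0, 0]
    - [0, 0, 0]
    - [0, 0, 0]
  jaw: [3.6, 3.6, 3.6, 3.6, 3.6, 3.6, 3.6, 3.6, 3.6, 3.6, 3.6]

```text
time_s: 11.02
ee_pos: [0.5572, -0.1527, 0.2283]
tool_rot: [[-0.981, 0.193, 0.0], [0.193, 0.981, 0.001], [-0.0, 0.001, -1.0]]
force: [0.4, 7.7, 1.5]
finger_gap: 0.0359
finger_force: 3.5
```

>>> drive_tool:
  slide:
    - [0, -0.03, 0]
    - [0, -0.06, 0]
    - [0, -0.09, 0]
  turn:
    - [0, 0, 0]
    - [0, 0, 0]
    - [0, 0, 0]
  jaw: [3.6, 3.6, 3.6]

```text
time_s: 11.27
ee_pos: [0.557, -0.1537, 0.2283]
tool_rot: [[-0.981, 0.193, 0.0], [0.193, 0.981, 0.001], [0.0, 0.001, -1.0]]
force: [1.3, 6.8, 2.4]
finger_gap: 0.0357
finger_force: 3.4
```

```bash
python3 - <<'E'
from h import *
d=snap('wrist','w6.png');o=env.observe();print(o['ee_pos'],o['force'],o['torque'],o['finger_force'])
im=d['img'][:,:,::-1]; cv2.imwrite('pics/c6.png',cv2.resize(im[0:300,80:480],None,fx=2,fy=2,interpolation=cv2.INTER_CUBIC))
E
```

```text
[ 0.55697397 -0.15369107  0.22823751] [1.66514843 6.74826541 2.40561191] [ 1.05524941 -0.12085885 -0.02739682] 3.346138894557953
```

View pics/c6.png

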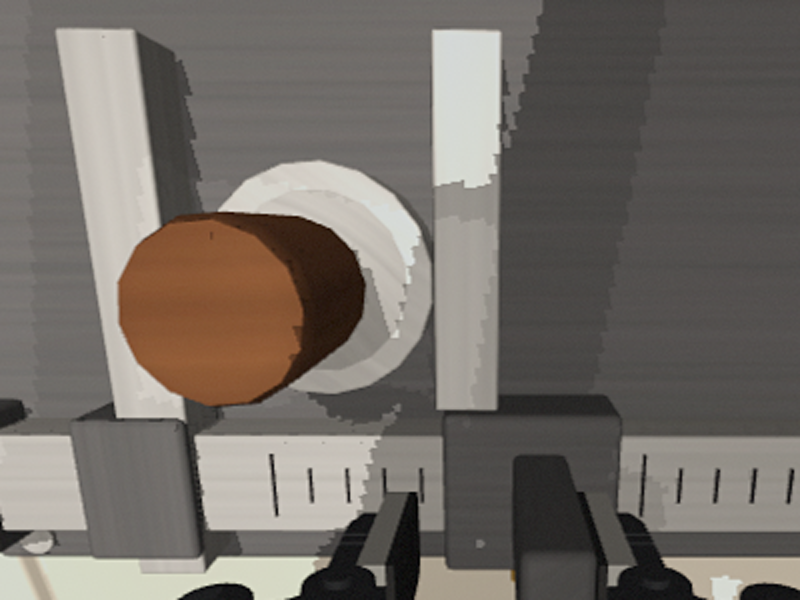

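The movable jaw has just reached the foot, whose right rim is at (432,290) in the crop; the jaw is square. From here I'll go in small steps by feel.

>>> drive_tool:
  slide:
    - [0, -0.03, 0]
    - [0, -0.06, 0]
    - [0, -0.09, 0]
    - [0, -0.12, 0]
  turn:
    - [0, 0, 0]
    - [0, 0, 0]
    - [0, 0, 0]
    - [0, 0, 0]
  jaw: [3.6, 3.6, 3.6, 3.6]

```text
time_s: 11.65
ee_pos: [0.5567, -0.1548, 0.2283]
tool_rot: [[-0.981, 0.193, 0.0], [0.193, 0.981, 0.001], [-0.0, 0.001, -1.0]]
force: [1.0, 6.8, 2.4]
finger_gap: 0.0358
finger_force: 3.4
```

```bash
cat >> h.py <<'E'
def feel(n=6):
    a=[]
    for i in range(n):
        env.get_image('wrist');o=env.observe();y=np.array([.1934,.9811])
        a.append([o['force'][:2]@y,o['finger_force'],((o['ee_pos'][:2]-[.5084,-.141])@y)*1e3])
    print(np.mean(a,0).round(2),np.std(a,0).round(2),o['time_s'])
E
python3 -c "from h import *;feel()"
```

```text
[ 6.33  3.21 -4.24] [0.32 0.07 0.01] 11.95
```

>>> drive_tool:
  slide:
    - [0, -0.03, 0]
    - [0, -0.06, 0]
    - [0, -0.09, 0]
    - [0, -0.12, 0]
  turn:
    - [0, 0, 0]
    - [0, 0, 0]
    - [0, 0, 0]
    - [0, 0, 0]
  jaw: [3.6, 3.6, 3.6, 3.6]

```text
time_s: 12.28
ee_pos: [0.5565, -0.156, 0.2282]
tool_rot: [[-0.981, 0.193, 0.0], [0.193, 0.981, 0.001], [0.0, 0.001, -1.0]]
force: [0.4, 7.0, 2.8]
finger_gap: 0.0361
finger_force: 3.4
```

```bash
python3 -c "from h import *;feel()"
```

```text
[ 6.35  3.21 -5.44] [0.38 0.07 0.01] 12.5833
```

>>> drive_tool:
  slide:
    - [0, -0.03, 0]
    - [0, -0.06, 0]
    - [0, -0.09, 0]
    - [0, -0.12, 0]
  turn:
    - [0, 0, 0]
    - [0, 0, 0]
    - [0, 0, 0]
    - [0, 0, 0]
  jaw: [3.6, 3.6, 3.6, 3.6]

```text
time_s: 12.92
ee_pos: [0.5563, -0.1571, 0.2282]
tool_rot: [[-0.981, 0.193, 0.0], [0.193, 0.981, 0.001], [0.0, 0.001, -1.0]]
force: [1.6, 6.2, 2.9]
finger_gap: 0.0363
finger_force: 3.4
```

>>> drive_tool:
  slide:
    - [0, -0.03, 0]
    - [0, -0.06, 0]
    - [0, -0.09, 0]
  turn:
    - [0, 0, 0]
    - [0, 0, 0]
    - [0, 0, 0]
  jaw: [3.6, 3.6, 3.6]

```text
time_s: 13.17
ee_pos: [0.5561, -0.1581, 0.2283]
tool_rot: [[-0.981, 0.193, 0.0], [0.193, 0.981, 0.001], [0.0, 0.001, -1.0]]
force: [1.5, 7.2, 2.5]
finger_gap: 0.0359
finger_force: 3.4
```

```bash
python3 -c "from h import *;feel(4)"
```

```text
[ 5.94  3.23 -7.54] [0.5  0.07 0.  ] 13.3667
```

>>> drive_tool:
  slide:
    - [0, -0.03, 0]
    - [0, -0.06, 0]
    - [0, -0.09, 0]
  turn:
    - [0, 0, 0]
    - [0, 0, 0]
    - [0, 0, 0]
  jaw: [3.6, 3.6, 3.6]

```text
time_s: 13.62
ee_pos: [0.5559, -0.1589, 0.2282]
tool_rot: [[-0.981, 0.193, 0.0], [0.193, 0.981, 0.001], [0.0, 0.001, -1.0]]
force: [0.6, 7.2, 2.2]
finger_gap: 0.0358
finger_force: 3.4
```

>>> drive_tool:
  slide:
    - [0, -0.02, 0]
    - [0, -0.04, 0]
    - [0, -0.06, 0]
  turn:
    - [0, 0, 0]
    - [0, 0, 0]
    - [0, 0, 0]
  jaw: [3.6, 3.6, 3.6]

```text
time_s: 13.87
ee_pos: [0.5558, -0.1595, 0.2282]
tool_rot: [[-0.981, 0.193, 0.0], [0.193, 0.981, 0.001], [0.0, 0.001, -1.0]]
force: [0.8, 6.6, 2.3]
finger_gap: 0.0362
finger_force: 3.4
```

```bash
python3 -c "from h import *;feel(4)"
```

```text
[ 6.27  3.29 -9.04] [0.52 0.05 0.01] 14.0667
```

>>> drive_tool:
  slide:
    - [0, -0.02, 0]
    - [0, -0.04, 0]
    - [0, -0.06, 0]
  turn:
    - [0, 0, 0]
    - [0, 0, 0]
    - [0, 0, 0]
  jaw: [3.6, 3.6, 3.6]

```text
time_s: 14.32
ee_pos: [0.5557, -0.1601, 0.2282]
tool_rot: [[-0.981, 0.193, 0.0], [0.193, 0.981, 0.001], [0.0, 0.001, -1.0]]
force: [0.8, 6.9, 2.7]
finger_gap: 0.0362
finger_force: 3.4
```

>>> drive_tool:
  slide:
    - [0, -0.02, 0]
    - [0, -0.04, 0]
    - [0, -0.06, 0]
  turn:
    - [0, 0, 0]
    - [0, 0, 0]
    - [0, 0, 0]
  jaw: [3.6, 3.6, 3.6]

```text
time_s: 14.57
ee_pos: [0.5556, -0.1607, 0.2282]
tool_rot: [[-0.981, 0.193, 0.0], [0.193, 0.981, 0.001], [0.0, 0.001, -1.0]]
force: [1.4, 6.2, 3.2]
finger_gap: 0.0359
finger_force: 3.4
```

```bash
python3 -c "from h import *;feel(4)"
```

```text
[  6.48   3.29 -10.22] [0.5  0.05 0.01] 14.7667
```

```bash
python3 - <<'E'
from h import *
y=np.array([.1934,.9811]);x=np.array([.9811,-.1934])
d=load('w6.png')
for u,v,z in[(135,30,.034),(185,415,.034),(432,30,.034),(437,408,.034),(432,290,.034),(515,520,.092),(432,280,.034),(320,160,.034),(330,393,.034)]:
    p=at(d,u/2+80,v/2,z)[:2]-[.5084,-.141];print(u,v,(p@x*1e3).round(1),(p@y*1e3).round(1))
# edges now
d=snap('wrist','w7.png');g=cv2.cvtColor(d['img'],cv2.COLOR_RGB2GRAY)
q=[.5084,-.1410,-.19465]
for X in(-.05,-.055,.02):
    ys=np.arange(-100,0,1.);P=px(d,w2(q,[[X,v/1e3,.034] for v in ys]))
    print(X,[int(v) for v in cv2.remap(g,P[:,0].astype('f4')[None],P[:,1].astype('f4')[None],1)[0]])
E
```

```text
135 30 -60.1 -81.1
185 415 28.0 -81.3
432 30 -60.1 -15.7
437 408 26.2 -16.7
432 290 -3.6 -17.2
515 520 30.3 1.6
432 280 -6.0 -17.1
320 160 -33.3 -42.3
330 393 22.2 -43.7
-0.05 [107, 125, 192, 191, 192, 196, 198, 200, 199, 198, 196, 199, 202, 201, 199, 198, 198, 201, 180, 79, 63, 63, 64, 63, 62, 62, 65, 70, 71, 109, 109, 108, 108, 108, 108, 108, 107, 107, 107, 107, 107, 107, 108, 107, 107, 107, 107, 107, 107, 107, 108, 107, 107, 107, 106, 106, 107, 107, 106, 108, 107, 107, 106, 107, 107, 107, 107, 107, 107, 107, 105, 106, 107, 107, 107, 107, 103, 185, 215, 214, 215, 215, 215, 214, 215, 215, 215, 214, 215, 214, 214, 217, 139, 97, 107, 108, 108, 108, 108, 108]
-0.055 [110, 131, 191, 189, 192, 195, 198, 199, 199, 197, 195, 199, 201, 200, 198, 197, 198, 201, 178, 81, 62, 63, 66, 62, 62, 63, 80, 110, 109, 110, 110, 109, 111, 109, 110, 111, 111, 110, 111, 110, 111, 110, 109, 110, 110, 109, 110, 109, 111, 109, 110, 110, 109, 109, 110, 110, 110, 109, 111, 111, 110, 109, 111, 110, 110, 111, 111, 110, 109, 111, 110, 110, 111, 109, 111, 110, 108, 181, 215, 214, 214, 214, 214, 214, 215, 214, 214, 214, 215, 214, 214, 215, 151, 110, 111, 110, 110, 111, 111, 111]
0.02 [108, 162, 193, 199, 203, 206, 201, 120, 94, 96, 96, 98, 96, 97, 98, 98, 99, 99, 99, 99, 99, 99, 99, 98, 98, 99, 98, 100, 98, 98, 97, 97, 97, 96, 96, 81, 43, 33, 41, 147, 160, 159, 159, 160, 160, 158, 157, 155, 155, 156, 155, 156, 158, 161, 162, 162, 159, 154, 139, 109, 74, 74, 74, 73, 81, 82, 79, 82, 86, 111, 91, 82, 83, 82, 83, 73, 132, 166, 162, 164, 164, 163, 162, 160, 162, 164, 164, 162, 147, 146, 149, 118, 74, 74, 75, 73, 75, 74, 74, 74]
```

Measured from the wrist image, the gap is now about 58 mm, so the nip must come within 3 mm.

>>> drive_tool:
  slide:
    - [0, -0.02, 0]
    - [0, -0.04, 0]
    - [0, -0.05, 0]
    - [0, -0.05, 0]
  turn:
    - [0, 0, 0]
    - [0, 0, 0]
    - [0, 0, 0]
    - [0, 0, 0]
  jaw: [3.6, 3.6, 3.6, 3.6]

```text
time_s: 15.15
ee_pos: [0.5555, -0.1612, 0.2282]
tool_rot: [[-0.981, 0.193, 0.0], [0.193, 0.981, 0.001], [0.0, 0.001, -1.0]]
force: [1.6, 6.8, 2.3]
finger_gap: 0.0361
finger_force: 3.3
```

>>> drive_tool:
  slide:
    - [0, -0.02, 0]
    - [0, -0.04, 0]
    - [0, -0.05, 0]
    - [0, -0.05, 0]
  turn:
    - [0, 0, 0]
    - [0, 0, 0]
    - [0, 0, 0]
    - [0, 0, 0]
  jaw: [3.6, 3.6, 3.6, 3.6]

```text
time_s: 15.48
ee_pos: [0.5554, -0.1617, 0.2282]
tool_rot: [[-0.981, 0.193, 0.0], [0.193, 0.981, 0.001], [0.0, 0.001, -1.0]]
force: [1.7, 6.0, 1.7]
finger_gap: 0.0357
finger_force: 3.3
```

```bash
python3 -c "from h import *;feel(4)"
```

```text
[  6.87   3.3  -11.21] [0.49 0.   0.01] 15.6833
```

>>> drive_tool:
  slide:
    - [0, -0.02, 0]
    - [0, -0.04, 0]
    - [0, -0.05, 0]
    - [0, -0.05, 0]
  turn:
    - [0, 0, 0]
    - [0, 0, 0]
    - [0, 0, 0]
    - [0, 0, 0]
  jaw: [3.6, 3.6, 3.6, 3.6]

```text
time_s: 16.02
ee_pos: [0.5553, -0.1621, 0.2282]
tool_rot: [[-0.981, 0.193, 0.0], [0.193, 0.981, 0.001], [0.0, 0.001, -1.0]]
force: [1.9, 7.3, 3.2]
finger_gap: 0.036
finger_force: 3.7
```

>>> drive_tool:
  slide:
    - [0, -0.02, 0]
    - [0, -0.04, 0]
    - [0, -0.05, 0]
    - [0, -0.05, 0]
  turn:
    - [0, 0, 0]
    - [0, 0, 0]
    - [0, 0, 0]
    - [0, 0, 0]
  jaw: [3.6, 3.6, 3.6, 3.6]

```text
time_s: 16.35
ee_pos: [0.5552, -0.1625, 0.2282]
tool_rot: [[-0.981, 0.193, 0.0], [0.193, 0.981, 0.001], [0.0, 0.001, -1.0]]
force: [2.4, 7.9, 2.1]
finger_gap: 0.0362
finger_force: 4.3
```

```bash
python3 -c "from h import *;feel(4)"
```

```text
[  8.77   4.24 -12.07] [0.57 0.01 0.01] 16.55
```

Force is rising, so the nip has begun at about 2.5 N. A little more.

>>> drive_tool:
  slide:
    - [0, -0.02, 0]
    - [0, -0.04, 0]
    - [0, -0.04, 0]
    - [0, -0.04, 0]
  turn:
    - [0, 0, 0]
    - [0, 0, 0]
    - [0, 0, 0]
    - [0, 0, 0]
  jaw: [3.6, 3.6, 3.6, 3.6]

```text
time_s: 16.88
ee_pos: [0.5552, -0.1629, 0.2283]
tool_rot: [[-0.981, 0.193, 0.0], [0.193, 0.981, 0.001], [-0.0, 0.001, -1.0]]
force: [0.7, 9.2, 3.7]
finger_gap: 0.0363
finger_force: 4.7
```

```bash
python3 -c "from h import *;feel(6)"
```

```text
[  9.48   4.65 -12.4 ] [0.53 0.   0.01] 17.1833
```

>>> drive_tool:
  slide:
    - [0, -0.02, 0]
    - [0, -0.02, 0]
    - [0, -0.02, 0]
    - [0, -0.02, 0]
  turn:
    - [0, 0, 0]
    - [0, 0, 0]
    - [0, 0, 0]
    - [0, 0, 0]
  jaw: [3.6, 3.6, 3.6, 3.6]

```text
time_s: 17.52
ee_pos: [0.5551, -0.163, 0.2283]
tool_rot: [[-0.981, 0.193, 0.0], [0.193, 0.981, 0.001], [0.0, 0.001, -1.0]]
force: [2.4, 10.1, 2.7]
finger_gap: 0.0359
finger_force: 4.9
```

```bash
python3 -c "from h import *;feel(6);snap('wrist','w8.png')"
```

```text
[ 10.33   4.91 -12.56] [0.53 0.   0.01] 17.8167
```

>>> drive_tool:
  slide:
    - [0, 0.1, 0]
    - [0, 0.3, 0]
    - [0, 0.6, 0]
    - [0, 0.9, 0]
    - [0, 1.1, 0]
    - [0, 1.1, 0]
    - [0, 1.1, 0]
  turn:
    - [0, 0, 0]
    - [0, 0, 0]
    - [0, 0, 0]
    - [0, 0, 0]
    - [0, 0, 0]
    - [0, 0, 0]
    - [0, 0, 0]
  jaw: [3.6, 3.6, 3.6, 3.6, 3.6, 3.6, 3.6]

```text
time_s: 18.45
ee_pos: [0.5572, -0.1527, 0.2282]
tool_rot: [[-0.981, 0.193, -0.0], [0.193, 0.981, -0.0], [0.0, -0.0, -1.0]]
force: [0.3, 0.5, 0.3]
finger_gap: 0.036
finger_force: 0.0
```

```bash
cat > e.py <<'E'
from h import *
import sys
def prof(f):
    d=load(f);g=cv2.cvtColor(d['img'],cv2.COLOR_RGB2GRAY);q=[.5084,-.1410,-.19465];out=[]
    for X in(-.057,-.045,.02,.026):
        ys=np.arange(-40,-17,.1);P=px(d,w2(q,[[X,v/1e3,.034] for v in ys])).astype('f4')
        v=cv2.GaussianBlur(cv2.remap(g,P[None,:,0],P[None,:,1],1).astype('f4'),(15,1),3)[0]
        out.append(round(float(ys[np.argmax(np.diff(v))]),1))
    print(f,out)
snap('wrist','w9.png')
for f in('w7.png','w8.png','w9.png'): prof(f)
feel(3)
E
python3 e.py
```

```text
w7.png [-23.2, -23.4, -24.2, -24.4]
w8.png [-23.5, -23.8, -25.9, -26.0]
w9.png [-23.5, -24.0, -25.6, -34.8]
[-0.09  0.   -2.19] [0.39 0.   0.02] 18.65
```

```bash
cat > l.py <<'E'
from h import *
q=[.5084,-.1410,-.19465]
def line(d,Xs,y0,y1,s):
    g=cv2.cvtColor(d['img'],cv2.COLOR_RGB2GRAY);o=[]
    ys=np.arange(y0,y1,.05)
    for X in Xs:
        P=px(d,w2(q,[[X,v/1e3,.034] for v in ys])).astype('f4')
        v=cv2.GaussianBlur(cv2.remap(g,P[None,:,0],P[None,:,1],1).astype('f4'),(21,1),5)[0]
        o.append(ys[np.argmax(s*np.diff(v))])
    X=np.array(Xs)*1e3;o=np.array(o);k=abs(o-np.median(o))<3
    p=np.polyfit(X[k],o[k],1);k&=abs(o-np.polyval(p,X))<.5;p=np.polyfit(X[k],o[k],1)
    return p.round(4),k.sum(),np.std(o[k]-np.polyval(p,X[k])).round(2)
def rep(f):
    d=load(f);print(f,line(d,np.arange(-.058,-.036,.001),-35,-15,1),line(d,np.r_[np.arange(-.058,-.036,.001),np.arange(.016,.026,.001)],-35,-15,1),'fix',line(d,np.arange(-.058,-.036,.001),-85,-77,-1))
E
python3 -c "
from l import *
snap('wrist','w10.png')
for f in('w3.png','w5.png','w6.png','w7.png','w8.png','w9.png','w10.png'):rep(f)"
```

```text
w3.png (array([ -0.0402, -28.0431]), np.int64(4), np.float64(0.17)) (array([ 4.00000e-04, -2.25844e+01]), np.int64(3), np.float64(0.02)) fix (array([ 4.20000e-03, -8.14331e+01]), np.int64(23), np.float64(0.13))
w5.png (array([  0.2125, -15.6125]), np.int64(2), np.float64(0.0)) (array([-2.20000e-03, -2.58757e+01]), np.int64(3), np.float64(0.09)) fix (array([-3.50000e-03, -8.16605e+01]), np.int64(23), np.float64(0.02))
w6.png (array([ -0.022 , -17.1661]), np.int64(23), np.float64(0.02)) (array([-1.31000e-02, -1.67405e+01]), np.int64(33), np.float64(0.05)) fix (array([-3.10000e-03, -8.14985e+01]), np.int64(23), np.float64(0.03))
w7.png (array([-2.1300e-02, -2.4364e+01]), np.int64(23), np.float64(0.02)) (array([-1.30000e-02, -2.39665e+01]), np.int64(33), np.float64(0.05)) fix (array([-2.60000e-03, -8.15468e+01]), np.int64(23), np.float64(0.02))
w8.png (array([ -0.0254, -24.9894]), np.int64(23), np.float64(0.02)) (array([ -0.0313, -25.2689]), np.int64(33), np.float64(0.04)) fix (array([-2.20000e-03, -8.15501e+01]), np.int64(23), np.float64(0.02))
w9.png (array([ -0.0389, -25.6775]), np.int64(23), np.float64(0.02)) (array([ -0.0273, -25.1239]), np.int64(33), np.float64(0.07)) fix (array([-1.70000e-03, -8.14094e+01]), np.int64(23), np.float64(0.02))
w10.png (array([-1.95000e-02, -2.47346e+01]), np.int64(23), np.float64(0.04)) (array([ -0.0288, -25.1768]), np.int64(33), np.float64(0.07)) fix (array([-2.80000e-03, -8.14735e+01]), np.int64(23), np.float64(0.03))
```

The lean against the fixed jaw is about 0.025 rad, so the nip is about 4 N, and it held after release. Rising clear.

>>> drive_tool:
  slide:
    - [0, 0, -1]
    - [0, 0, -3]
    - [0, 0, -5]
    - [0, 0, -7]
    - [0, 0, -9]
    - [0, 0, -11]
    - [0, 0, -12]
    - [0, 0, -12]
    - [0, 0, -12]
  turn:
    - [0, 0, 0]
    - [0, 0, 0]
    - [0, 0, 0]
    - [0, 0, 0]
    - [0, 0, 0]
    - [0, 0, 0]
    - [0, 0, 0]
    - [0, 0, 0]
    - [0, 0, 0]
  jaw: [3.6, 3.6, 3.6, 3.6, 3.6, 3.6, 3.6, 3.6, 3.6]

```text
time_s: 19.45
ee_pos: [0.5571, -0.1528, 0.3481]
tool_rot: [[-0.981, 0.194, 0.0], [0.194, 0.981, -0.0], [-0.0, -0.0, -1.0]]
force: [-0.5, 0.5, -0.8]
finger_gap: 0.0362
finger_force: 0.0
```

```bash
python3 -c "
from l import *
snap('wrist','w11.png');rep('w11.png');print(env.observe()['force'],env.observe()['ee_pos'])
print(env.close_job())"
```

```text
w11.png (array([ -0.0279, -25.0729]), np.int64(23), np.float64(0.02)) (array([ -0.0349, -25.4073]), np.int64(33), np.float64(0.05)) fix (array([ 2.8000e-03, -8.1383e+01]), np.int64(23), np.float64(0.13))
[-0.85158283 -0.31676044 -0.679745  ] [ 0.55699899 -0.15271809  0.34730165]
the job is handed in; nothing more can be done
None
```

The tamper stands upright on the caliper bed, nipped at an estimated 4 N between both jaws; by the camera it is about 56 mm across, the gripper is clear of everything, and the job was handed in at about 19.5 s (no verdict came back).

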